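# Clamp a battery cell in the cam-locked test holder

### The job

A battery cell lies loose on the bed of the cell holder. Flip the red cam lever up to free the sliding jaw, bring the jaw gently up until the cell sits square and snug between it and the fixed jaw, and, still keeping the jaw there because it springs open when free, flip the lever fully down to lock it. Do not squeeze the cell hard, and leave the spare cells and everything else on the bench where they are.

Things in the scene. Friction and masses are not known exactly. Their poses are not given: they have to be found in the camera images.
- holder: The cell test holder, fixed to the bench, turned by up to 0.3 rad. Origin on the bench, x away from the robot. Aluminium base plate from -75 to +120 mm in x and -105 to +130 mm in y; its top, the bed, is 30 mm above the bench. A black probe head, 72 mm high, stands at x = 99 to 115 mm. Two jaws, fixed and sliding, face each other along y.
- fixed_face (a point): Fixed jaw: a dark blue block on the bed at y = -85 to -55 mm of the holder, 120 mm long (x = -60 to 60), its top 65 mm above the bench. This point: on the bed, mid-length, in the plane of its green clamping face, which looks to the holder's +y.
- jaw: Sliding jaw, dark blue, axes as the holder's. Origin: on the bed, mid-length, in the plane of its green clamping face (120 mm long, top 65 mm above the bench), which looks to -y at the fixed jaw. Gap = distance from fixed_face, 34 to 100 mm; moving to -y closes. Behind the face a carriage 64 mm wide (x) reaches 62 mm to +y, top 69 mm above the bench. It can also be moved by its lever.
- jaw_back (a point): Middle of the carriage's back face, 50 mm above the bench. With the lever up the jaw is free: a hidden spring pulls it open (+y) with 3 to 4 N; it drags with 1 N, and 0.5 N more at 30 mm/s. With the lever down the cam holds it against more than 40 N.
- lever (a joint): Cam lever on the sliding jaw. 0: down on its stop, level, pointing to the holder's -x (to the robot), jaw locked. Grows as the tip is lifted, about an axis along y; 1.57 rad is upright, 1.85 the other stop. The cam bears from about 0.9 rad down and locks near 0, past a dead centre at 0.1. Turning takes 2 to 6 N at the grip, most between 0.7 and 0.2 rad; elsewhere the lever stays where it is left.
- lever_pivot (a point): Centre of the lever's axis, on the sliding jaw: 84 mm above the bench, 38 mm to +y of the clamping face. From here the lever is 114 mm long: steel barrel of 12.5 mm radius, steel arm 12 mm wide, then the red grip from 52 to 114 mm, 16 mm wide (y) and 13 mm thick.
- lever_grip (a point): A point in the middle of the red grip's section, 95 mm from the lever's axis. With the lever down it is 95 mm to the holder's -x of the pivot, 84 mm above the bench, beyond the front edge of the base plate, with nothing below.
- cell_a: Flat prismatic battery cell in blue wrap, lying flat: 104 mm long (x), 20 mm thick, 0.2 to 0.3 kg, terminals on its +x end. Its width (y) is between 40 and 65 mm but not told; the three cells differ. Origin: centre of its underside. One of the three lies loose on the holder's bed, the other two are spares in the carrier; which is where varies.
- cell_b: Flat prismatic battery cell in green wrap, lying flat: 104 mm long (x), 20 mm thick, 0.2 to 0.3 kg, terminals on its +x end. Its width (y) is between 40 and 65 mm but not told; the three cells differ. Origin: centre of its underside. One of the three lies loose on the holder's bed, the other two are spares in the carrier; which is where varies.
- cell_c: Flat prismatic battery cell in orange wrap, lying flat: 104 mm long (x), 20 mm thick, 0.2 to 0.3 kg, terminals on its +x end. Its width (y) is between 40 and 65 mm but not told; the three cells differ. Origin: centre of its underside. One of the three lies loose on the holder's bed, the other two are spares in the carrier; which is where varies.
- carrier: Black and grey cell carrier, fixed, 152 mm (x) by 212 mm (y) and 40 mm high, to the right (-y) of the holder; its floor, 30 mm above the bench, carries the two spare cells. Origin: centre of its underside.
- wash_bottle: White wash bottle with a blue cap, 66 mm across, 190 mm high, standing; a bystander. Origin: centre of its underside.
- caliper: Steel caliper with a black display, 190 mm long, lying flat; a bystander. Origin: under the middle of its beam.
- screwdriver: Orange-handled screwdriver, 170 mm long, lying; a bystander. Origin: on the bench below it.
- jar: Amber jar with a black cap, 60 mm across, 85 mm high, standing; a bystander. Origin: centre of its underside.
- tip_box: Clear pipette-tip box with a blue lid, 122 by 82 mm, 73 mm high; a bystander. Origin: centre of its underside.
Mind the look-alikes: they are no part of the job. What is shaped like the cell_b but white or yellow is not meant. Leave any pink or white look-alike of the cell_a alone.

How it is judged (in metres and radians):
On the way, in this order (a step that is already met when the one before it is completed fails the run):
1. the cam lever is flipped up and the jaw is free (value of joint lever above 1 rad), for 0.1 s.
2. the jaw is closed on the cell, which lies square and snug between the two jaws (((y of jaw in the frame of holder between -0.011 and -0.007 m and y of cell_a in the frame of holder between -0.034 and -0.03 m and x of cell_a in the frame of holder between -0.04 and 0.04 m and z of cell_a in the frame of holder between 0.026 and 0.034 m and angle between the x axis of cell_a and the x axis of holder, either way round below 0.03 rad) or (y of jaw in the frame of holder between -0.003 and 0.001 m and y of cell_b in the frame of holder between -0.03 and -0.026 m and x of cell_b in the frame of holder between -0.04 and 0.04 m and z of cell_b in the frame of holder between 0.026 and 0.034 m and angle between the x axis of cell_b and the x axis of holder, either way round below 0.03 rad) or (y of jaw in the frame of holder between 0.005 and 0.009 m and y of cell_c in the frame of holder between -0.026 and -0.022 m and x of cell_c in the frame of holder between -0.04 and 0.04 m and z of cell_c in the frame of holder between 0.026 and 0.034 m and angle between the x axis of cell_c and the x axis of holder, either way round below 0.03 rad))), for 0.2 s.
At the end, for the whole second after the job is handed in: The lever is down (below 0.12 rad) and still; the cell that lay in the holder lies flat on the bed, square to the fixed jaw (within 0.03 rad) and touching both jaws (jaw and cell each within 2 mm of their clamped places, the cell within 40 mm of mid-length); jaw and cells are at rest (((y of jaw in the frame of holder between -0.011 and -0.007 m and y of cell_a in the frame of holder between -0.034 and -0.03 m and x of cell_a in the frame of holder between -0.04 and 0.04 m and z of cell_a in the frame of holder between 0.026 and 0.034 m and angle between the x axis of cell_a and the x axis of holder, either way round below 0.03 rad) or (y of jaw in the frame of holder between -0.003 and 0.001 m and y of cell_b in the frame of holder between -0.03 and -0.026 m and x of cell_b in the frame of holder between -0.04 and 0.04 m and z of cell_b in the frame of holder between 0.026 and 0.034 m and angle between the x axis of cell_b and the x axis of holder, either way round below 0.03 rad) or (y of jaw in the frame of holder between 0.005 and 0.009 m and y of cell_c in the frame of holder between -0.026 and -0.022 m and x of cell_c in the frame of holder between -0.04 and 0.04 m and z of cell_c in the frame of holder between 0.026 and 0.034 m and angle between the x axis of cell_c and the x axis of holder, either way round below 0.03 rad)) and value of joint lever below 0.12 rad and velocity of joint lever below 0.1 rad/s and linear speed of each of jaw, cell_a, cell_b, cell_c below 0.01 m/s).
It fails at once if a cell is squeezed by the sliding jaw with more than 45 N (contact force between jaw and cell_a above 45 N or contact force between jaw and cell_b above 45 N or contact force between jaw and cell_c above 45 N).
It fails at once if a spare cell in the carrier is moved by more than 20 mm ((horizontal distance between cell_a and holder above 0.15 m and distance of cell_a from where it was at the start of the episode above 0.02 m) or (horizontal distance between cell_b and holder above 0.15 m and distance of cell_b from where it was at the start of the episode above 0.02 m) or (horizontal distance between cell_c and holder above 0.15 m and distance of cell_c from where it was at the start of the episode above 0.02 m)).
It fails at once if a bystander on the bench is moved by more than 30 mm (distance of any of wash_bottle, caliper, screwdriver, jar, tip_box from where it was at the start of the episode above 0.03 m).
It also fails if it takes over 51 s, if anything falls off the work surface, if the arm or the gripper's body presses on something with over 40 N, if the wrist force passes 120 N, or if a joint passes its speed limit or range.

### The arm

A 6-joint arm with a two-finger parallel gripper is mounted at the origin on the work surface. World frame = base frame: x ahead of the robot, y to its left, z up, the work surface at z = 0. Lengths are in mm, angles in rad, forces in N, time in s.
With the tool pointing down it reaches from about 300 to 775 mm from the base axis. Payload 14.6 kg.
Tool frame: the origin (TCP) lies at the very end of the fingers, on their centre line; the grasp point (between the pads) lies manip.grip_depth behind it (manip.grip_depth is the distance from the TCP to the grasp point, in mm); x points along the fingers, z is the direction in which the jaws open and shut, and the axes are right-handed (so a half turn about x gives the same grasp; the last joint's range is limited). The gripper opens to 94 mm and grips with 3 to 60 N. Pads are 16 mm wide; open, the fingers measure 119 mm over their backs; the gripper's body (75 mm by 177 mm) begins 78 mm behind the grasp point.
Start: joints at [1.112, 0.3, 1.521, -0, 1.321, -0.067], TCP at [210.015, 508.314, 205.446] pointing down, gripper open.
Joint ranges: [-3.03, 3.03], [-0.79, 2.21], [0.23, 2.52], [-1.04, 4.18], [0, 3.07], [-2.55, 2.55]. Speed limits (rad/s): [2.22, 2.22, 2.57, 3.14, 3.14, 3.14].

### API

Orientations are given as [roll, pitch, yaw] about the fixed x, y, z axes, in that order (R = Rz(yaw) Ry(pitch) Rx(roll)).
In Python, from cell import manip gives the robot as it stands.
- The arm moves only by the tool step_arm, never from a script. Its argument "commands" is one flat list of numbers, 7 for each row, row after row: the shift along the tool's x, y, z in m, then the turn, a rotation vector about the tool's x, y, z in degrees, then the finger opening in m, from 0 to 0.094. A call has 1 to 5 rows; each row shifts and turns the commanded pose from where the row before left it, along the tool's axes as they then stand; what a row does not reach is not made up. A row lasts 1/8 s, in which the tool goes at most 62.5 mm and 10.7 degrees, less where a joint would pass 70% of its speed; a pose out of reach is approached as far as the arm can. A call with a gripper value outside its range is refused whole. The fingers move at their own pace and stop on an object; "squeeze" is the grip in N (left out, the last holds). Time passes only in rows, so rows that do not move let the fingers close. It gives the time, the measured TCP pose, the force and the opening at its end, in the units of the state.
- manip.read_state(): the state, without advancing time (a new reading comes with each control period).
- manip.camera(name): name is "scene" or "top" or "wrist"; returns the picture (400x640x3 uint8, red, green, blue); there is no depth.
- manip.camera_model(name): a dict with "intrinsics" (3x3 intrinsics, pixels), "origin" and "orientation" of the camera in the world; the wrist camera has in their place "tool_from_camera" (4x4, takes a point from camera to tool coordinates, whose origin is the TCP and whose axes are the tool frame's). Camera axes: x right, y up, looking along -z (the intrinsics and any distortion apply to the point x, -y, -z); pixel columns grow to the right and rows downward; lengths in mm; the calibration is good to about 2 mm. The wrist camera is an equidistant fisheye: a pixel r from the principal point sees the ray r / f radians off the axis. A picture is of the moment at which its call begins: read the wrist's pose just before it. camera_model takes no time and is no camera call.
- manip.sign_off(): hands the job in, once; it reports no verdict.
Trained networks look in the newest picture that a camera, given by its name, has taken for a name from the list of things; names that differ only in an ending like _2 or _b are one class to them, and where a whole thing is asked for, a point or a joint stands for the part that bears it (a point fixed in the world has none). Each returns a list of dicts, best first, with "score" (0 to 1); they miss things now and then, are a little off and sometimes report something else, mostly with a low value. They report only what shows in the picture. A call takes as long as a camera call. They do not tell look-alikes from the thing itself.
- manip.find_in(thing, camera): "centre" ([row, column] in pixels, amid what is visible of it).
- manip.outline_of(thing, camera): "pixels" (400x640 bool, what is visible of it) and "centre" ([row, column] in pixels, amid what is visible of it).
The state is a dict: "clock": time; "joints": joint angles; "qd": joint speeds; "effort": joint torques, N m; "eef_pos": TCP position; "eef_rot": TCP orientation; "wrist_force": force on the tool from outside, world axes, zero at the start; "moment": the same for the moment, N m; "finger_gap": finger opening in mm.
Only numpy, scipy, OpenCV 4.12 (cv2) and the standard library are available. Lean on these libraries where they do the work, as an engineer would, in place of code of your own. Each camera call takes 0.05 s, during which the arm holds its last target. There are 200 camera calls.

## Working session

There is one attempt and no reset: what is moved stays moved. The work goes in short steps, Python scripts to look and compute and a tool call to move; the robot and the scene stay as the last step left them, time stands still between calls to the robot, and variables do not carry over. Pictures are saved under pics/ and viewed, about 8 in all and at most 12, crops included, and the job is handed in when it is done.

Besides the shell and the picture viewer there is one more tool, called in YAML: its name, and indented under it one key for each argument. step_arm: Moves the arm, as the interface text tells. Its arguments: {"type":"object","properties":{"commands":{"type":"array"},"squeeze":{"type":"number"}},"required":["commands"]}

```bash
ls; mkdir -p pics; python3 - <<'E'
from cell import manip
import cv2,numpy as np
s=manip.read_state();print(s)
print(manip.grip_depth)
ims=[]
for c in ["scene","top"]:
    im=manip.camera(c);cv2.imwrite(f"pics/{c}0.png",im[...,::-1])
    m=manip.camera_model(c);print(c,m)
    for t in ["holder","jaw","lever_grip","lever","fixed_face","jaw_back","lever_pivot","cell_a","cell_b","cell_c"]:
        try:print(t,[(np.round(d["centre"]).tolist(),round(d["score"],2)) for d in manip.find_in(t,c)][:4])
        except Exception as e:print(t,e)
E
```

```text
pics
{'clock': 0.0, 'joints': array([ 1.11241460e+00,  3.00476627e-01,  1.52161190e+00, -4.69598575e-06,
        1.32066839e+00, -6.66041548e-02]), 'qd': array([-0.00036516,  0.00159059,  0.00088448, -0.00081415,  0.00119064,
       -0.00097294]), 'effort': array([-3.64042153e-04, -5.31805086e+01, -3.52731228e+01,  7.07781245e-02,
        2.44599703e-02, -1.13203441e-04]), 'eef_pos': array([209.89476248, 508.08435711, 204.87025702]), 'eef_rot': array([ 3.07889524,  1.56963206, -2.02527015]), 'wrist_force': array([ 0.22095145, -0.67662244,  0.34821318]), 'moment': array([-0.00210677, -0.02357398, -0.00584582]), 'finger_gap': 93.95156036267215}
18.8
scene {'intrinsics': array([[428.51462296,   0.        , 322.1051214 ],
       [  0.        , 428.51462296, 192.64977287],
       [  0.        ,   0.        ,   1.        ]]), 'origin': array([1767.08742847,  340.56477264,  959.15406782]), 'orientation': array([ 0.95833571, -0.00921173,  1.84344254])}
holder [([218.0, 286.0], 0.76), ([232.0, 469.0], 0.6)]
jaw [([209.0, 300.0], 0.95)]
lever_grip [([197.0, 300.0], 0.76)]
lever [([193.0, 307.0
[... 621 characters left out ...]
.        ,   1.        ]]), 'origin': array([ 367.30743721,   11.72213905, 1218.06426186]), 'orientation': array([ 0.15441523, -0.0067227 , -1.57216623])}
holder [([168.0, 351.0], 0.76)]
jaw [([174.0, 333.0], 0.74)]
lever_grip [([182.0, 332.0], 0.7)]
lever [([184.0, 334.0], 0.71)]
fixed_face [([165.0, 350.0], 0.59)]
jaw_back [([179.0, 334.0], 0.72)]
lever_pivot [([178.0, 334.0], 0.64)]
cell_a [([171.0, 431.0], 0.95), ([230.0, 488.0], 0.92), ([230.0, 408.0], 0.89), ([166.0, 466.0], 0.86)]
cell_b [([171.0, 431.0], 0.95), ([230.0, 488.0], 0.92), ([230.0, 408.0], 0.89), ([166.0, 466.0], 0.86)]
cell_c [([171.0, 431.0], 0.95), ([230.0, 488.0], 0.92), ([230.0, 408.0], 0.89), ([166.0, 466.0], 0.86)]
```

```bash
python3 - <<'E'
import cv2
a=cv2.imread("pics/top0.png");cv2.imwrite("pics/v1.png",cv2.resize(a[90:290,230:510],None,fx=2.85,fy=2.85,interpolation=cv2.INTER_CUBIC))
a=cv2.imread("pics/scene0.png");cv2.imwrite("pics/v2.png",cv2.resize(a[110:290,150:400],None,fx=3.2,fy=3.2,interpolation=cv2.INTER_CUBIC))
E
```

```text
(no output)
```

View pics/v1.png

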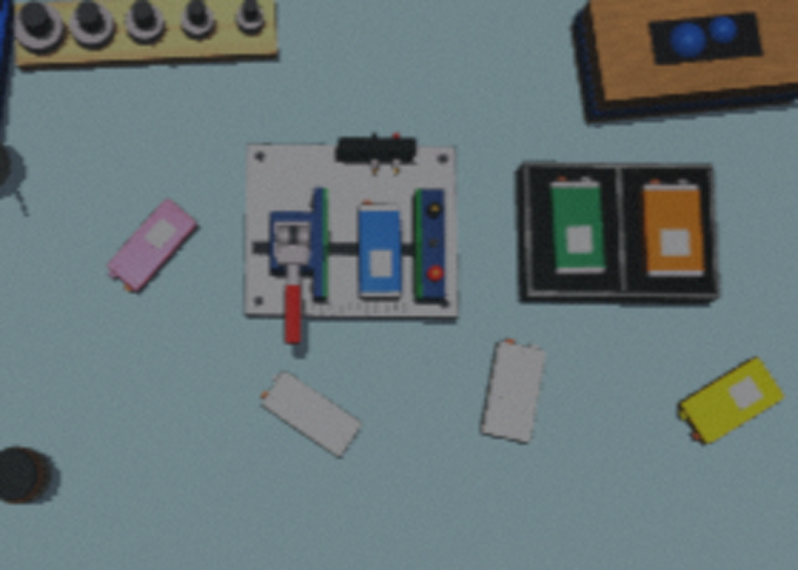

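View pics/v2.png

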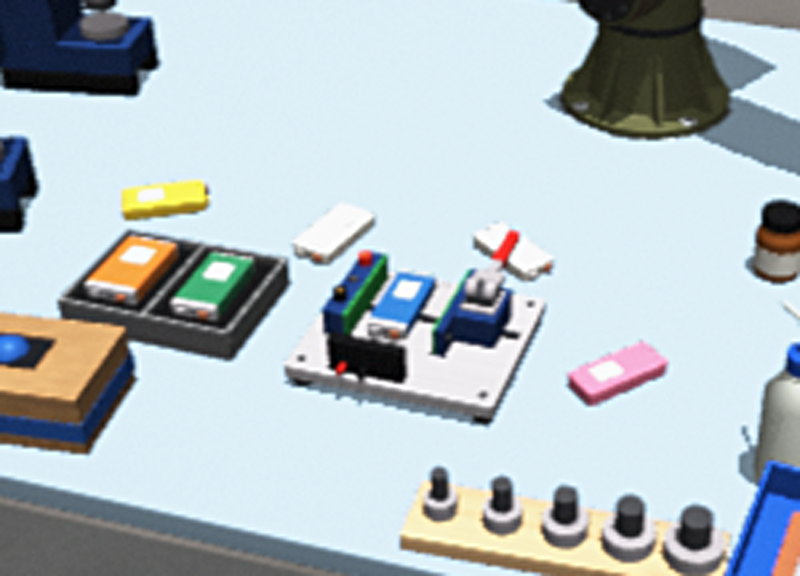

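The top view shows the blue cell_a on the holder bed at about (171,363), with its width side between the jaws. Cell_b (green) and cell_c (orange) are in the carrier. The pink, white and yellow blocks are look-alikes lying on the bench. The red lever points toward the robot, with its grip near row 199, column 332. Next I'll locate the holder from its plate corners and the grip.

```bash
cat > h.py <<'E'
import numpy as np,cv2
from scipy.spatial.transform import Rotation as R
from cell import manip
def ray(cam,px,st=None):
    "px (row,col)-> origin, direction in world"
    m=manip.camera_model(cam);K=m["intrinsics"]
    u=(px[1]-K[0,2])/K[0,0];v=(px[0]-K[1,2])/K[1,1]
    if cam!="wrist":
        return np.array(m["origin"]),R.from_euler("xyz",m["orientation"]).apply([u,-v,-1])
    th=np.hypot(u,v);k=np.sin(th)/max(th,1e-9)
    T=np.array(m["tool_from_camera"]);Rt=R.from_euler("xyz",st["eef_rot"])
    return st["eef_pos"]+Rt.apply(T[:3,3]),Rt.apply(T[:3,:3]@[u*k,-v*k,-np.cos(th)])
def at(cam,px,z,st=None):
    o,d=ray(cam,px,st);return o+d*(z-o[2])/d[2]
E
python3 - <<'E'
from h import *
np.set_printoptions(precision=1,suppress=True)
f=lambda x,y:(y/2.85+90,x/2.85+230)
for n,p,z in [("TL",(247,144),30),("TR",(457,147),30),("BR",(458,318),30),("BL",(246,318),30),("grip tip",(293,343),84),("grip start",(292,285),84),("jawface t",(327,190),65),("jawface b",(327,300),65),("fix t",(415,190),65),("fix b",(415,300),65),("cell tl",(360,204),50),("cell bl",(360,296),50),("cell tr",(400,206),50),("cell br",(400,298),50)]:
    print(n,at("top",f(*p),z))
print(R.from_euler("xyz",manip.read_state()["eef_rot"]).as_matrix()); print(manip.camera_model("wrist"))
E
```

```text
TL [752.8   0.7  30. ]
TR [ 749.5 -235.4   30. ]
BR [ 554.9 -230.4   30. ]
BL [555.    2.1  30. ]
grip tip [520.1 -46.4  84. ]
grip start [581.5 -45.8  84. ]
jawface t [689.8 -85.6  65. ]
jawface b [568.9 -84.   65. ]
fix t [ 689.9 -181.    65. ]
fix b [ 568.8 -178.    65. ]
cell tl [ 678.2 -122.8   50. ]
cell bl [ 575.9 -121.    50. ]
cell tr [ 676.  -166.6   50. ]
cell br [ 573.7 -164.2   50. ]
[[ 0.  -0.9  0.4]
 [ 0.   0.4  0.9]
 [-1.   0.   0. ]]
{'intrinsics': array([[309.7,   0. , 315.2],
       [  0. , 309.7, 198. ],
       [  0. ,   0. ,   1. ]]), 'tool_from_camera': array([[  -0. ,    0.3,   -1. , -178.8],
       [   0. ,    1. ,    0.3,   84.6],
       [   1. ,   -0. ,   -0. ,   -0.1],
       [   0. ,    0. ,    0. ,    1. ]])}
```

```bash
cat >> h.py <<'E'
def delta(pos,yaw=None):
    "tool-frame shift mm to world pos and turn (rotvec deg) to pointing down with tool z at yaw+90deg"
    s=manip.read_state();Rt=R.from_euler("xyz",s["eef_rot"])
    print("t",s["clock"],"tcp",s["eef_pos"].round(1),"F",s["wrist_force"].round(1),"gap",round(s["finger_gap"],1))
    print("shift",Rt.inv().apply(np.array(pos)-s["eef_pos"]).round(1))
    if yaw is not None:
        c,n=np.cos(yaw),np.sin(yaw)
        D=np.array([[0,-c,-n],[0,-n,c],[-1,0,0]])
        print("turn",(Rt.inv()*R.from_matrix(D)).as_rotvec(degrees=True).round(2))
E
python3 -c "
from h import *
delta([535,-46,190],-0.015)"
```

```text
t 1.1 tcp [210.  508.3 205.5] F [ 0.  -0.7  0.1] gap 94.1
shift [  15.4 -512.  -388.2]
turn [-21.59   0.     0.  ]
```

step_arm:
  commands: [0.001,-0.043,-0.032,0,0,0,0.06,0.001,-0.043,-0.032,0,0,0,0.06,0.001,-0.043,-0.032,0,0,0,0.06,0.001,-0.043,-0.032,0,0,0,0.06,0.001,-0.043,-0.032,0,0,0,0.06]

```text
clock: 1.72
eef_pos: [348.3, 276.8, 200.7]
eef_rot: [-0.614, 1.57, 0.565]
wrist_force: [0.4, 0.3, 0.4]
finger_gap: 60.1
```

step_arm:
  commands: [0.001,-0.043,-0.032,0,0,0,0.06,0.001,-0.043,-0.032,0,0,0,0.06,0.001,-0.043,-0.032,0,0,0,0.06,0.001,-0.043,-0.032,0,0,0,0.06,0.001,-0.043,-0.032,0,0,0,0.06]

```text
clock: 2.35
eef_pos: [486.0, 46.7, 195.6]
eef_rot: [-1.07, 1.57, 0.109]
wrist_force: [0.3, 0.2, -0.1]
finger_gap: 60.3
```

step_arm:
  commands: [0.001,-0.043,-0.032,0,0,0,0.06,0.002,-0.039,-0.036,0,0,0,0.06,0,0,0,-10.5,0,0,0.06,0,0,0,-10.5,0,0,0.06,0,0,0,-0.6,0,0,0.06]

```text
clock: 2.98
eef_pos: [535.1, -45.9, 192.4]
eef_rot: [1.648, 1.571, -3.08]
wrist_force: [0.2, -0.3, -0.7]
finger_gap: 59.9
```

```bash
python3 - <<'E'
from h import *
delta([535,-46,190],-0.015)
s=manip.read_state();im=manip.camera("wrist");cv2.imwrite("pics/w1.png",im[...,::-1])
np.save("w1.npy",np.r_[s["eef_pos"],s["eef_rot"]])
for t in ["lever_grip","jaw"]:print(t,[(np.round(d["centre"]).tolist(),round(d["score"],2)) for d in manip.find_in(t,"wrist")][:3])
E
```

```text
t 2.975 tcp [535.1 -45.9 192.4] F [ 0.2 -0.3 -0.7] gap 59.9
shift [ 2.4  0.1 -0.1]
turn [-0.03 -0.   -0.  ]
lever_grip [([256.0, 320.0], 0.89)]
jaw [([256.0, 316.0], 0.59)]
```

View pics/w1.png

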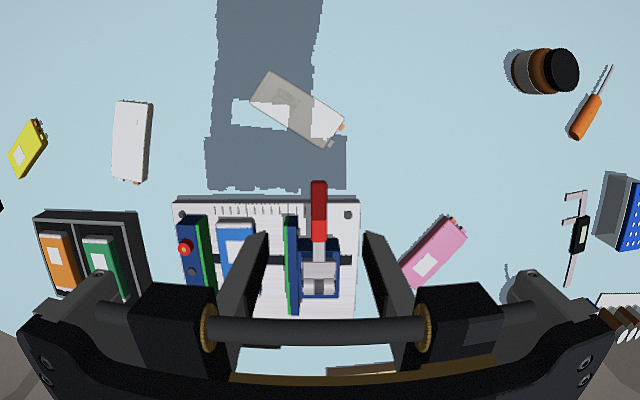

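The wrist view shows the red grip from about (181,318) to (242,319). The front edge of the plate runs along row 198, and the fingers straddle the lever.

```bash
python3 - <<'E'
from h import *
np.set_printoptions(precision=1,suppress=True)
v=np.load("w1.npy");st=dict(eef_pos=v[:3],eef_rot=v[3:])
im=cv2.imread("pics/w1.png").astype(int)
m=((im[...,2]>120)&(im[...,1]<60)&(im[...,0]<60)).astype(np.uint8)
n,l,s,c=cv2.connectedComponentsWithStats(m)
k=[i for i in range(1,n) if abs(c[i][0]-319)<10 and s[i][4]>200][0];print(s[k])
for r in (184,195,210,225,238):
    cs=np.where(l[r]==k)[0];print(r,cs.min(),cs.max(),at("wrist",(r,cs.mean()),90.5,st),at("wrist",(r,cs.min()-.5),90.5,st)[1]-at("wrist",(r,cs.max()+.5),90.5,st)[1])
rs=np.where((l==k).any(1))[0];print("tip",at("wrist",(rs.min()-.5,318.5),90.5,st),"base",at("wrist",(rs.max()+.5,319),90.5,st))
print("plate front",at("wrist",(196,178),30,st),at("wrist",(196,355),30,st))
E
```

```text
[311 184  16  58 757]
184 313 323 [521.5 -43.   90.5] -10.282933594274446
195 313 324 [532.2 -42.7  90.5] -11.331004201069057
210 313 324 [547.2 -42.8  90.5] -11.5040886838025
225 311 325 [562.7 -43.5  90.5] -14.627292412496239
238 311 326 [576.6 -43.2  90.5] -15.859875937586104
tip [521.  -42.5  90.5] base [580.4 -42.7  90.5]
plate front [ 548.3 -214.7   30. ] [551.7  -0.1  30. ]
```

step_arm:
  commands: [0.034,-0.0035,0.002,0,0,0,0.05,0.034,0,0,0,0,0,0.05,0.034,0,0,0,0,0,0.05,0.025,0,0,0,0,0,0.05,0,0,0,0,0,0,0.05]
  squeeze: 20

```text
clock: 3.75
eef_pos: [537.7, -43.6, 64.1]
eef_rot: [1.444, 1.568, 2.998]
wrist_force: [0.3, -0.0, 0.4]
finger_gap: 50.1
```

step_arm:
  commands: [0,0,0,0,0,0,0.03,0,0,0,0,0,0,0.02,0,0,0,0,0,0,0.01,0,0,0,0,0,0,0.005,0,0,0,0,0,0,0.005]

```text
clock: 4.38
eef_pos: [538.7, -43.3, 65.9]
eef_rot: [-0.504, 1.57, 1.052]
wrist_force: [-1.2, 5.6, 3.5]
finger_gap: 15.8
```

step_arm:
  commands: [-0.0142,-0.0011,0,0,0,0,0.005,-0.0139,-0.0032,0,0,0,0,0.005,-0.0132,-0.0052,0,0,0,0,0.005,-0.0123,-0.0071,0,0,0,0,0.005,0,0,0,0,0,0,0.005]

```text
clock: 5.0
eef_pos: [555.8, -43.6, 120.8]
eef_rot: [-1.003, 1.569, 0.553]
wrist_force: [-3.9, 7.3, 7.2]
finger_gap: 16.0
```

step_arm:
  commands: [-0.0111,-0.0089,0,0,0,0,0.005,-0.0097,-0.0104,0,0,0,0,0.005,-0.008,-0.0118,0,0,0,0,0.005,-0.0061,-0.0129,0,0,0,0,0.005,0,0,0,0,0,0,0.005]

```text
clock: 5.62
eef_pos: [599.8, -44.5, 155.1]
eef_rot: [-1.468, 1.569, 0.089]
wrist_force: [-2.4, 4.8, 5.2]
finger_gap: 15.9
```

```bash
python3 - <<'E'
from h import *
delta([598,-95,153],-0.015)
s=manip.read_state();im=manip.camera("wrist");cv2.imwrite("pics/w2.png",im[...,::-1])
E
```

```text
t 5.625 tcp [599.8 -44.5 155.1] F [-2.4  4.8  5.2] gap 15.9
shift [  2.1   1.1 -50.5]
turn [0.02 0.01 0.08]
```

View pics/w2.png

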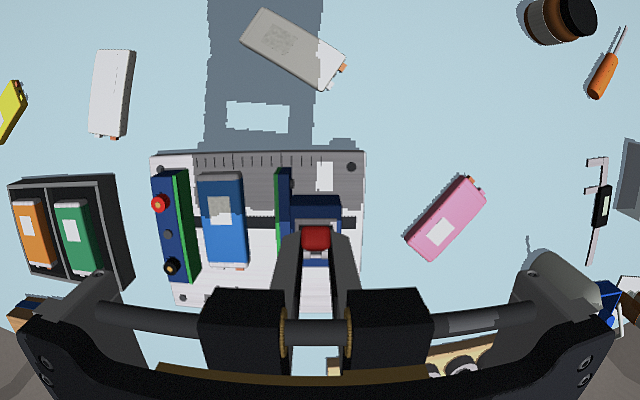

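step_arm:
  commands: [0,0,-0.005,0,0,0,0.005,0,0,-0.007,0,0,0,0.005,0,0,-0.007,0,0,0,0.005,0,0,-0.007,0,0,0,0.005,0,0,-0.005,0,0,0,0.005]

```text
clock: 6.3
eef_pos: [598.9, -75.9, 154.8]
eef_rot: [-1.499, 1.569, 0.057]
wrist_force: [-0.4, 5.1, 5.1]
finger_gap: 15.8
```

step_arm:
  commands: [0,0,-0.003,0,0,0,0.005,0,0,-0.003,0,0,0,0.005,0,0,-0.003,0,0,0,0.005,0,0,-0.002,0,0,0,0.005,0,0,-0.002,0,0,0,0.005]

```text
clock: 6.92
eef_pos: [598.7, -88.5, 154.8]
eef_rot: [-1.391, 1.569, 0.165]
wrist_force: [-0.0, 6.2, 5.3]
finger_gap: 16.0
```

step_arm:
  commands: [0,0,-0.001,0,0,0,0.005,0,0,-0.001,0,0,0,0.005,0,0,-0.001,0,0,0,0.005,0,0,-0.001,0,0,0,0.005,0,0,0,0,0,0,0.005]

```text
clock: 7.55
eef_pos: [598.6, -92.6, 154.8]
eef_rot: [-1.492, 1.569, 0.064]
wrist_force: [0.1, 6.1, 6.3]
finger_gap: 15.9
```

step_arm:
  commands: [0,0,-0.001,0,0,0,0.005,0,0,-0.001,0,0,0,0.005,0,0,-0.001,0,0,0,0.005,0,0,-0.001,0,0,0,0.005]

```text
clock: 8.05
eef_pos: [598.6, -95.4, 154.8]
eef_rot: [-0.61, 1.568, 0.946]
wrist_force: [-0.2, 16.3, 7.1]
finger_gap: 15.9
```

step_arm:
  commands: [0,0,-0.0007,0,0,0,0.005,0,0,-0.0007,0,0,0,0.005,0,0,0,0,0,0,0.005]

```text
clock: 8.43
eef_pos: [598.6, -95.6, 154.8]
eef_rot: [-0.326, 1.567, 1.231]
wrist_force: [-1.1, 20.1, 7.8]
finger_gap: 15.7
```

step_arm:
  commands: [0,0,0.0006,0,0,0,0.005,0,0,0,0,0,0,0.005]

```text
clock: 8.68
eef_pos: [598.6, -95.4, 154.8]
eef_rot: [-0.441, 1.567, 1.116]
wrist_force: [-0.8, 17.4, 6.8]
finger_gap: 15.4
```

```bash
python3 - <<'E'
from h import *
delta([598,-95,153],-0.015)
s=manip.read_state();im=manip.camera("wrist");cv2.imwrite("pics/w3.png",cv2.resize(im[130:330,130:380,::-1],None,fx=3,fy=3,interpolation=cv2.INTER_CUBIC))
E
```

```text
t 8.675 tcp [598.6 -95.4 154.8] F [-0.8 17.4  6.8] gap 15.4
shift [1.8 0.6 0.4]
turn [0.07 0.18 0.08]
```

View pics/w3.png

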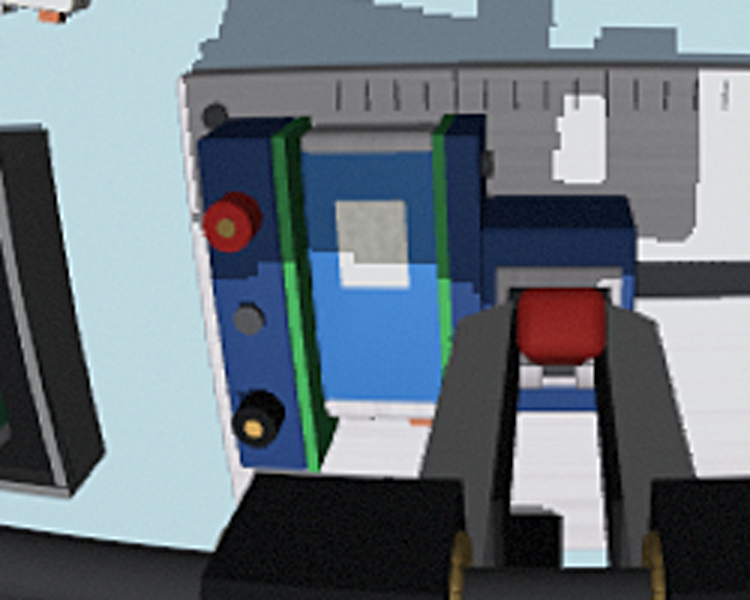

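The cell sits flush against both green faces and is square. I'll ease the press a little and lower the lever along the reverse arc.

step_arm:
  commands: [0.0061,0.0129,0.0008,0,0,0,0.005,0.008,0.0118,0,0,0,0,0.005,0.0097,0.0104,0,0,0,0,0.005,0,0,0,0,0,0,0.005]

```text
clock: 9.22
eef_pos: [562.7, -94.8, 129.8]
eef_rot: [0.014, 1.568, 1.57]
wrist_force: [-0.2, 12.6, -1.9]
finger_gap: 15.5
```

step_arm:
  commands: [0.0111,0.0089,0,0,0,0,0.005,0.0123,0.0071,0,0,0,0,0.005,0,0,0,0,0,0,0.005]

```text
clock: 9.6
eef_pos: [547.0, -94.6, 106.2]
eef_rot: [-0.254, 1.569, 1.302]
wrist_force: [5.0, 12.6, -6.4]
finger_gap: 15.9
```

step_arm:
  commands: [0.0132,0.0052,0,0,0,0,0.005,0.0139,0.0032,0,0,0,0,0.005,0.0142,0.0011,0,0,0,0,0.005,0,0,0,0,0,0,0.005]

```text
clock: 10.1
eef_pos: [537.9, -94.5, 64.9]
eef_rot: [-0.461, 1.569, 1.095]
wrist_force: [5.6, 14.3, -4.7]
finger_gap: 15.8
```

step_arm:
  commands: [0.0015,0,0,0,0,0,0.005,0.0015,0,0,0,0,0,0.005,0,0,0,0,0,0,0.005]

```text
clock: 10.48
eef_pos: [537.9, -94.5, 63.6]
eef_rot: [-0.587, 1.569, 0.969]
wrist_force: [-4.6, 15.1, 12.7]
finger_gap: 15.7
```

The lever is on its stop, with 12.7 N of upward reaction. Next I release and retreat upward.

step_arm:
  commands: [0,0,0.001,0,0,0,0.005,0,0,0,0,0,0,0.025,0,0,0,0,0,0,0.045,0,0,0,0,0,0,0.045]

```text
clock: 10.98
eef_pos: [537.7, -95.1, 62.3]
eef_rot: [2.444, 1.571, -2.283]
wrist_force: [-0.5, 0.2, -0.1]
finger_gap: 41.8
```

step_arm:
  commands: [-0.03,0,0,0,0,0,0.045,-0.035,0,0,0,0,0,0.045,-0.035,0,0,0,0,0,0.045,-0.03,0,0,0,0,0,0.045,0,0,0,0,0,0,0.045]

```text
clock: 11.6
eef_pos: [538.5, -95.2, 194.4]
eef_rot: [-1.85, 1.567, -0.294]
wrist_force: [-0.7, 0.8, -0.1]
finger_gap: 45.2
```

```bash
python3 - <<'E'
from h import *
np.set_printoptions(precision=1,suppress=True)
delta([598,-95,153],-0.015)
s=manip.read_state();im=manip.camera("wrist");cv2.imwrite("pics/w4f.png",im[...,::-1]);cv2.imwrite("pics/w4.png",cv2.resize(im[150:350,130:390,::-1],None,fx=3,fy=3,interpolation=cv2.INTER_CUBIC))
np.save("w4.npy",np.r_[s["eef_pos"],s["eef_rot"]])
E
```

```text
t 11.6 tcp [538.5 -95.2 194.4] F [-0.7  0.8 -0.1] gap 45.2
shift [ 41.6 -59.3   1.2]
turn [-0.  -0.1  0.2]
```

View pics/w4.png

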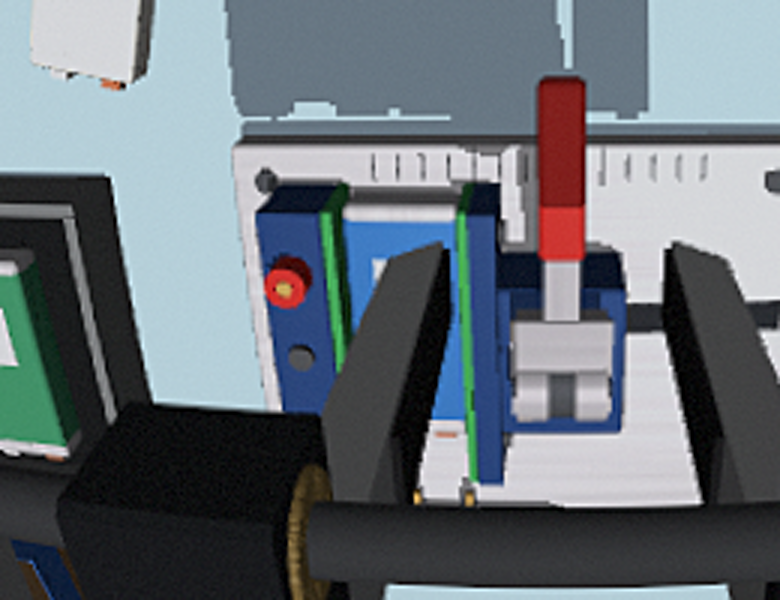

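```bash
python3 - <<'E'
from h import *
np.set_printoptions(precision=1,suppress=True)
v=np.load("w4.npy");st=dict(eef_pos=v[:3],eef_rot=v[3:])
f=lambda x,y:(y/3+150,x/3+130)
for n,p,z in [("jaw face front",(458,187),65),("fixed face front",(347,187),65),("cell L",(345,218),50),("cell R",(457,220),50),("tip",(562,78),90.5),("base",(562,260),90.5)]:print(n,at("wrist",f(*p),z,st))
E
```

```text
jaw face front [ 562.8 -130.1   65. ]
fixed face front [ 562.4 -170.3   65. ]
cell L [ 580.2 -175.9   50. ]
cell R [ 581.3 -132.9   50. ]
tip [518.1 -93.   90.5]
base [579.9 -93.7  90.5]
```

```bash
python3 - <<'E'
import cv2
a=cv2.imread("pics/w4f.png")[205:275,210:310];a=cv2.convertScaleAbs(a,alpha=1.5)
cv2.imwrite("pics/w5.png",cv2.resize(a,None,fx=8,fy=8,interpolation=cv2.INTER_NEAREST))
E
```

```text
(no output)
```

View pics/w5.png

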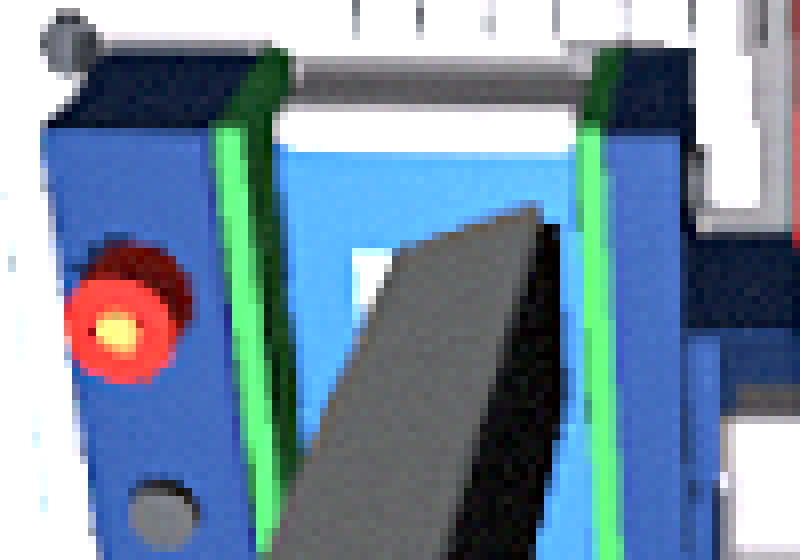

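```bash
python3 - <<'E'
from h import *
v=np.load("w4.npy");st=dict(eef_pos=v[:3],eef_rot=v[3:])
f=lambda x,y:(y/8+205,x/8+210)
for a,b,z in [((244,128),(577,128),65),((290,58),(593,58),30),((276,150),(577,150),50),((252,400),(592,400),65)]:
    p,q=at("wrist",f(*a),z,st),at("wrist",f(*b),z,st);print(z,p.round(1),q.round(1),"gap",round(q[1]-p[1],1))
E
```

```text
65 [ 572.4 -177.    65. ] [ 572.6 -131.2   65. ] gap 45.9
30 [ 574.7 -178.2   30. ] [ 575.1 -132.5   30. ] gap 45.8
50 [ 581.6 -176.6   50. ] [ 581.8 -133.1   50. ] gap 43.5
65 [ 614.  -180.3   65. ] [ 613.6 -131.3   65. ] gap 49.0
```

```bash
python3 -c "
from cell import manip
print(manip.read_state()['clock']);print(manip.sign_off())"
```

```text
11.65
the job is handed in; nothing more can be done
None
```

The blue cell (cell_a) is clamped in the holder with the lever locked down, and the job was handed in at 11.65 s. No verdict was reported.

I gripped the red lever and lifted it to about 1.2 rad. With the lever still in the gripper, I moved the jaw about 51 mm to -y. The force on the wrist rose from 6 N to a peak of 20 N when the cell seated. I eased off to about 13–15 N, turned the lever down onto its stop while holding the jaw there, then released and retreated.

**Checks that agreed**
- **Lever:** the downward push met 12.7 N from the stop, and the last picture shows it level.
- **Gap:** the jaw faces are 45.8–45.9 mm apart at the front end, against the 46 mm that cell_a's target positions imply.
- **Cell:** in the pictures it lies flush and square between both green faces. The spare cells and bystanders I could see had not moved.

**Checks that disagreed**
- **Gap further back:** a rougher reading along the jaws gave 49 mm. I put that down to misreading the edge of the green strip and did not measure it again.
- **Cell width:** it measured 43.5 mm against the expected 46 mm.
- **Jaw travel:** it was about 51 mm where I had predicted 54 mm. That prediction assumed the jaw started at its 100 mm stop, which I did not confirm.

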